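# Clamp a truing stone to a sliding fit

### The job

Without dropping it, set the grey truing stone flat and square in the holder's pocket, right down on the pocket's floor; then screw the knurled clamp nut clockwise until it bottoms out, back it off a quarter turn so that the stone is left a sliding fit, and keep hold of the nut there: the job finishes with the gripper still gripping the nut, nothing let go, and the stone left alone in its pocket. Do not disturb the glass tumbler, the spare wheel or the white dressing stick.

Things in the scene. Friction and masses are not known exactly. Their poses are not given: they have to be found in the camera images.
- holder: Truing-stone holder fixed to the bench: a grey cast plate 180 (its x) by 120 (its y) by 36 mm high. Origin: centre of its underside, z up. The stone pocket is near its +x end, the clamp stud with the knurled nut near its -x end (nut axis at x = -50 mm, y = 0 in this frame).
- pocket (a point): Centre of the pocket's floor, where the centre of the stone's underside belongs; axes as the holder's. It lies at x = 45 mm, y = 0, 16 mm above the bench. The pocket is open above, 20 mm deep, 80 mm long in y (2 mm clearance at each end of the stone), mouth chamfered 2.5 mm. In x: a fixed wall 1 mm beyond the seated stone on the +x side, the clamp jaw on the -x side.
- jaw: Steel clamp jaw inside the pocket, on the nut's side of the stone: an 8 mm thick upright bar, 70 mm long in y, top about level with the plate. Origin: middle of its underside, on the pocket's floor. The nut drives it: its face is 1 mm from a centred stone with the nut bottomed, and 1 mm further away for each radian that the nut is short of that.
- stone: The truing stone: a plain grey gritty block, 30 (its x) by 76 (its y) by 56 mm high, about 0.28 kg, standing loose on the bench beside the holder. Origin: centre of its underside, z up. Either way round fits; seated, its x is parallel to the holder's x and 36 mm of it stands out of the pocket (top 72 mm above the bench). Grip it across the 30 mm.
- nut: Round steel knurled nut on a vertical stud, started on its thread: 40 mm diameter (42 over the knurl), 26 mm high; a dark line on its top lies along its own +x. Origin: centre of its underside, z up. Bottomed, the underside is 54 mm above the bench, on a collar 30 mm wide and 18 mm high; it stands 0.64 mm higher per radian backed off. The stud ends up to 10 mm above the nut's top.
- nut_grip (a point): Centre of the nut, 13 mm above its underside: on the axis, at the height to grip.
- nut_turn (a joint): Turn of the nut in rad, growing as it is tightened (clockwise seen from above). It bottoms out on a hard stop at 3.2 and begins 0.9 to 2.2 rad short of that. Thread drag is about 0.06 N m and it stays where it is left. A quarter turn back from the stop is 1.63. It cannot come off: it stops at 0.
- tumbler: Bystander: clear glass tumbler, 72 mm wide, 92 mm high, beyond the holder and stone. Origin under its centre.
- wheel: Bystander: spare red-brown cutting wheel lying flat, 100 mm diameter, 24 mm bore, 16 mm thick, on the robot's side. Origin under its centre.
- stick: Bystander: slim white dressing stick lying flat, 14 by 110 (its y) by 14 mm. Origin under its centre.
There are look-alikes about, which are no part of the job. There is more than one size of the stone; the job needs the middle-sized.

How it is judged:
On the way, in this order (a step that is already met when the one before it is completed fails the run):
1. the stone sits flat and square on the pocket's floor (z of stone in the frame of pocket between -0.003 and 0.002 m and horizontal distance between stone and pocket below 0.005 m and angle between stone's own z axis and vertical below 0.05 rad and angle between the x axis of stone and the x axis of holder, either way round below 0.07 rad and linear speed of stone below 0.02 m/s), for 0.2 s.
2. the nut is bottomed out, with the stone in its pocket (value of joint nut_turn above 3.12 rad and z of stone in the frame of pocket between -0.003 and 0.002 m and horizontal distance between stone and pocket below 0.005 m and angle between stone's own z axis and vertical below 0.05 rad and angle between the x axis of stone and the x axis of holder, either way round below 0.07 rad), for 0.1 s.
At the end, for the whole second after the job is handed in: Stone on the pocket floor within 2 mm, centred within 5 mm, upright within 0.05 and square within 0.07 rad, untouched by the robot; nut backed off a quarter turn within 0.35 rad (joint 1.28 to 1.98), still, and gripped by the fingers with over 2 N (z of stone in the frame of pocket between -0.003 and 0.002 m and horizontal distance between stone and pocket below 0.005 m and angle between stone's own z axis and vertical below 0.05 rad and angle between the x axis of stone and the x axis of holder, either way round below 0.07 rad and value of joint nut_turn between 1.28 and 1.98 rad and velocity of joint nut_turn between -0.1 and 0.1 rad/s and contact force between the fingers and nut above 2 N and contact force between each of the arm, the fingers and stone below 0.2 N); the arm keeps its last pose, push and grip.
It fails at once if the stone is dropped (falls free faster than 0.6 m/s, a drop of about 2 cm) (linear speed of stone above 0.6 m/s and contact force between the fingers and stone below 0.05 N).
It fails at once if the tumbler is disturbed (moved more than 2 cm) (distance of tumbler from where it was at the start of the episode above 0.02 m).
It fails at once if the wheel is disturbed (moved more than 2 cm) (distance of wheel from where it was at the start of the episode above 0.02 m).
It fails at once if the stick is disturbed (moved more than 2 cm) (distance of stick from where it was at the start of the episode above 0.02 m).
It also fails if it takes over 72 s, if anything falls off the work surface, if the arm or the gripper's body presses on something with over 40 N, if the wrist force passes 120 N, or if a joint passes its speed limit or range.

### The arm

A 6-joint arm with a two-finger parallel gripper is mounted at the origin on the work surface. World frame = base frame: x ahead of the robot, y to its left, z up, the work surface at z = 0. Lengths are in m, angles in rad, forces in N, time in s.
With the tool pointing down it reaches from about 0.375 to 0.9 m from the base axis. Payload 3.1 kg.
Tool frame: the origin (TCP) lies at the very end of the fingers, on their centre line; the grasp point (between the pads) lies 19 mm behind it; z points along the fingers, y is the direction in which the jaws open and shut (so a half turn about z gives the same grasp; the last joint's range is limited). The gripper opens to 85 mm and grips with 20 to 120 N. Pads are 22 mm wide; open, the fingers measure 114 mm over their backs; the gripper's body (76 mm by 85 mm) begins 54 mm behind the grasp point. The pads swing forward as they close: fully open they stand 13 mm farther back than shut.
Start: joints at [1.103, 0.527, 1.433, -0, 1.181, -0.178], TCP at [0.178, 0.599, 0.231] pointing down, gripper open.
Joint ranges: [-3.08, 3.08], [-0.75, 2.2], [0.22, 2.44], [-1.43, 4.57], [0, 2.65], [-2.85, 2.85]. Speed limits (rad/s): [2.79, 2.79, 3.14, 3.14, 3.14, 3.14].

### API

Orientations are given as a rotation vector (axis times angle).
In Python, from cell import state, vision, ctrl gives the robot as it stands.
- The arm moves only by the tool send_rows, never from a script. Its argument "steps" is a list of rows, each a list of 5 numbers: the shift along the world's x, y, z in m, then the turn about the world's z in degrees, then the opening, from -1 (shut) to 1 (fully open), so that 0 is half open. A call has 1 to 12 rows; each row shifts and turns the pose as measured when the row begins; what a row does not reach is not made up. A row lasts 1/10 s, in which the tool goes at most 50 mm and 8.59 degrees, less where a joint would pass 70% of its speed; a pose out of reach is approached as far as the arm can. A call with a gripper value outside its range is refused whole. The fingers move at their own pace and stop on an object; "newtons" is the grip in N (left out, the last holds). Time passes only in rows, so rows that do not move let the fingers close. It gives the time, the measured TCP pose, the force and the opening at its end, in the units of the state.
- state(): the state, without advancing time (a new reading comes with each control period).
- vision.camera(name): name is "scene" or "side" or "wrist"; returns a dict with "image" (400x640x3 uint8, blue, green, red), "K" (3x3 intrinsics, pixels), "camera_from_world" (4x4, takes a point from world to camera coordinates); the wrist camera has in their place "hand_eye" (4x4, takes a point from camera to tool coordinates, whose origin is the TCP and whose axes are the flange's). Camera axes: x right, y down, z forward; pixel columns grow to the right and rows downward; lengths in m; the calibration is good to about 2 mm. A picture is of the moment at which its call begins: read the wrist's pose just before it. There is no depth.
- ctrl.sign_off(): hands the job in, once; it reports no verdict.
Trained networks look in a picture, given as the dict that the camera call returned (one of the last four; its "shot" number tells which), for a name from the list of things; names that differ only in an ending like _2 or _b are one class to them, and where a whole thing is asked for, a point or a joint stands for the part that bears it (a point fixed in the world has none). Each returns a list of dicts, best first, with "conf" (0 to 1); they miss things now and then, are a little off and sometimes report something else, mostly with a low value. They report only what shows in the picture. A call takes as long as a camera call. They do not tell look-alikes from the thing itself.
- vision.trace(label, picture): "mask" (400x640 bool, what is visible of it) and "bbox" ([left, top, width, height] in pixels, round what is visible of it).
The state is a dict: "clock": time; "joint_positions": joint angles; "qd": joint speeds; "joint_efforts": joint torques, N m; "tcp_pos": TCP position; "orientation": TCP orientation; "contact_force": force on the tool from outside, world axes, zero at the start; "torque": the same for the moment, N m; "gripper_width": finger opening in m.
Only numpy, scipy, OpenCV 4.12 (cv2) and the standard library are available. Lean on these libraries where they do the work, as an engineer would, in place of code of your own. Each camera call takes 0.05 s, during which the arm holds its last target.

## Working session

There is one attempt and no reset: what is moved stays moved. The work goes in short steps, Python scripts to look and compute and a tool call to move; the robot and the scene stay as the last step left them, time stands still between calls to the robot, and variables do not carry over. Pictures are saved under pics/ and viewed, and the job is handed in when it is done.

Besides the shell and the picture viewer there is one more tool, called after ">>>" in YAML: its name, and indented under it one key for each argument. send_rows: Moves the arm, as the interface text tells. Its arguments: {"type":"object","properties":{"steps":{"type":"array","items":{"type":"array","items":{"type":"number"}}},"newtons":{"type":"number"}},"required":["steps"]}

```bash
mkdir -p pics; ls; python3 - <<'E'
from cell import state, vision, ctrl
import cv2,pickle
print(state())
for n in ["scene","side","wrist"]:
    p=vision.camera(n); cv2.imwrite(f"pics/{n}0.png",p["image"]); pickle.dump(p,open(f"{n}0.pkl","wb"))
    print(n,p["K"].tolist() if hasattr(p["K"],'tolist') else p["K"],p.get("camera_from_world",p.get("hand_eye")))
E
```

```text
pics
{'clock': 0.0, 'joint_positions': array([ 1.10352024e+00,  5.28457390e-01,  1.43389534e+00,  2.29766793e-05,
        1.18139157e+00, -1.78494773e-01]), 'qd': array([-2.13179575e-04, -2.73560595e-04, -1.00896277e-03, -5.18370787e-04,
       -4.09133373e-05,  1.39044343e-03]), 'joint_efforts': array([ 1.14545583e-04, -4.42349946e+01, -1.78022522e+01, -2.47319131e-04,
        8.59510998e-03, -2.46893652e-07]), 'tcp_pos': array([0.17762834, 0.59848823, 0.23034122]), 'orientation': array([-0.45195427, -3.10820137,  0.00319383]), 'contact_force': array([0.19535939, 0.02149879, 0.45962636]), 'torque': array([ 0.0526064 , -0.04918541,  0.03748591]), 'gripper_width': 0.08535641520039952}
scene [[384.55513498826866, 0.0, 314.4713644484372], [0.0, 384.55513498826866, 201.42634756610357], [0.0, 0.0, 1.0]] [[-0.54735675  0.83688918  0.00413365  0.39724395]
 [ 0.69855893  0.45959254 -0.54844336 -0.33714249]
 [-0.4608861  -0.29730658 -0.83617749  1.11235939]
 [ 0.          0.          0.          1.        ]]
side [[518.1459748085417, 0.0, 321.2176351973811], [0.0, 518.1459748085417, 195.22000538696375], [0.0, 0.0, 1.0]] [[ 7.66077189e-01 -6.42748080e-01  8.04151436e-04 -5.01671782e-01]
 [-4.91535367e-01 -5.86655332e-01 -6.43605861e-01  2.71112577e-01]
 [ 4.14148191e-01  4.92656500e-01 -7.65356681e-01  8.45392323e-01]
 [ 0.00000000e+00  0.00000000e+00  0.00000000e+00  1.00000000e+00]]
wrist [[332.9292377272362, 0.0, 320.92676625401725], [0.0, 332.9292377272362, 199.9469396978389], [0.0, 0.0, 1.0]] [[ 1.06676384e-03 -9.56328208e-01 -2.92293040e-01  7.37485151e-02]
 [ 9.99998789e-01  6.89047617e-04  1.39519873e-03  2.52230441e-04]
 [-1.13286408e-03 -2.92294174e-01  9.56327785e-01 -1.43242525e-01]
 [ 0.00000000e+00  0.00000000e+00  0.00000000e+00  1.00000000e+00]]
```

View pics/scene0.png

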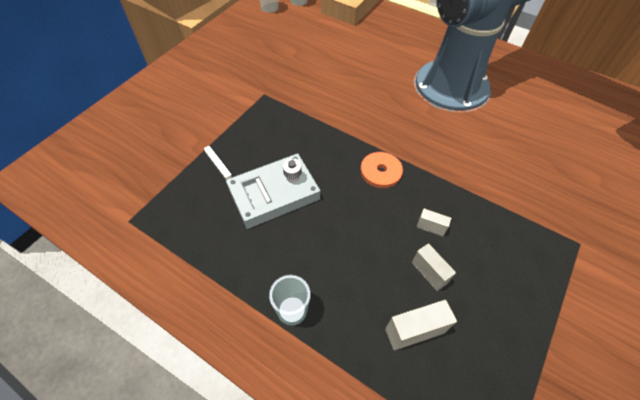

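View pics/side0.png

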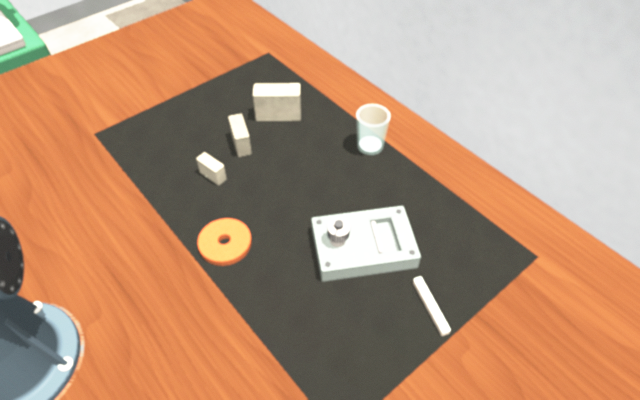

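View pics/wrist0.png

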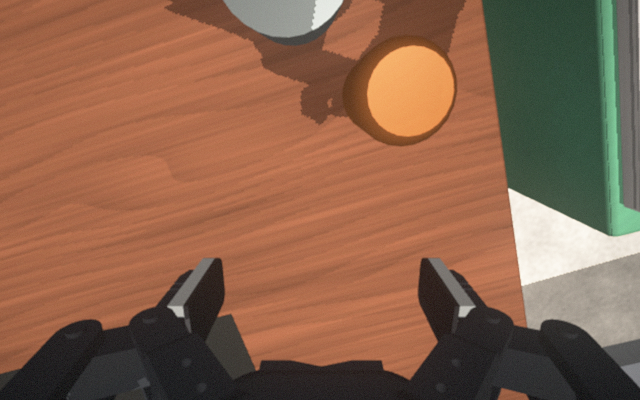

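Scene view: holder at about (275,190), nut at (292,170), stones at (435,222), (433,267) and (420,325), the middle-sized one being (433,267). Next I fit poses from the masks in both views.

```bash
cat > h.py <<'E'
import numpy as np,cv2
from scipy.optimize import minimize
def proj(P,p):
    T=np.array(p["camera_from_world"]);q=(T[:3,:3]@P.T).T+T[:3,3];u=(np.array(p["K"])@q.T).T
    return u[:,:2]/u[:,2:]
def box(x,y,yaw,L,W,H,z0=0):
    c,s=np.cos(yaw),np.sin(yaw)
    return np.array([[x+c*a-s*b,y+s*a+c*b,z] for a in(-L/2,L/2) for b in(-W/2,W/2) for z in(z0,z0+H)])
def hullmask(pts,S=4):
    h=cv2.convexHull(((pts+.5)*S-.5).astype(np.float32)).astype(np.int32)
    m=np.zeros((400*S,640*S),np.uint8);cv2.fillConvexPoly(m,h,1)
    return cv2.resize(m.astype(np.float32),(640,400),interpolation=cv2.INTER_AREA)
def ground(uv,p,z=0):
    T=np.array(p["camera_from_world"]);R=T[:3,:3];C=-R.T@T[:3,3]
    d=R.T@np.linalg.inv(p["K"])@np.array([uv[0],uv[1],1]);return C+d*(z-C[2])/d[2]
def fit(masks,pics,dims,x0,offs=None):
    def cost(v):
        e=0
        for m,p in zip(masks,pics):
            r=hullmask(proj(box(v[0],v[1],v[2],*dims),p))
            e+=1-np.minimum(r,m).sum()/np.maximum(r,m).sum()
        return e
    best=None
    for y in np.arange(0,np.pi,np.pi/8):
        s=np.array([[0,0,0],[.02,0,0],[0,.02,0],[0,0,.3]])+[x0[0],x0[1],y]
        r=minimize(cost,s[0],method="Nelder-Mead",options=dict(initial_simplex=s,maxiter=120,xatol=1e-4,fatol=1e-5))
        if best is None or r.fun<best.fun: best=r
    return best.x,best.fun
E
cat > a.py <<'E'
from cell import state,vision
from h import *
import pickle
R={}
for n in["scene","side"]:
    p=vision.camera(n);R[n]=dict(p=p)
    for l in["holder","stone","nut","tumbler","wheel","stick"]:
        R[n][l]=vision.trace(l,p)
        for d in R[n][l]: 
            b=d["bbox"];print(n,l,round(d["conf"],2),b,d["mask"].sum(),ground((b[0]+b[2]/2,b[1]+b[3]/2),p,.02).round(3))
pickle.dump(R,open("R.pkl","wb"))
E
python3 a.py
```

```text
scene holder 0.81 [229.2, 154.3, 90.1, 70.0] 4116 [ 0.59  -0.199  0.02 ]
scene stone 0.96 [383.5, 298.8, 71.2, 49.6] 2122 [0.688 0.208 0.02 ]
scene stone 0.8 [419.2, 212.1, 26.7, 20.9] 536 [0.472 0.141 0.02 ]
scene stone 0.59 [414.1, 247.0, 36.7, 45.6] 1014 [0.574 0.185 0.02 ]
scene nut 0.83 [286.7, 161.1, 14.6, 15.7] 314 [ 0.516 -0.195  0.02 ]
scene nut 0.56 [228.0, 155.4, 90.6, 69.4] 4110 [ 0.593 -0.2    0.02 ]
scene tumbler 0.97 [271.1, 277.5, 36.0, 49.3] 1533 [ 0.787 -0.018  0.02 ]
scene wheel 0.8 [359.8, 151.6, 39.6, 36.1] 1195 [ 0.406 -0.024  0.02 ]
scene stick 0.49 [204.9, 147.8, 27.5, 32.9] 257 [ 0.604 -0.355  0.02 ]
side holder 0.85 [312.3, 206.3, 107.4, 79.1] 6115 [ 0.586 -0.212  0.02 ]
side stone 0.87 [229.7, 113.5, 20.8, 43.5] 628 [0.575 0.187 0.02 ]
side stone 0.77 [253.2, 82.8, 48.9, 40.0] 1722 [0.707 0.223 0.02 ]
side stone 0.69 [198.3, 156.2, 30.0, 25.7] 557 [0.473 0.138 0.02 ]
side nut 0.62 [329.0, 218.4, 21.2, 24.2] 417 [ 0.572 -0.154  0.02 ]
side wheel 0.82 [198.9, 219.8, 50.4, 43.8] 1843 [ 0.388 -0.034  0.02 ]
side stick 0.61 [415.0, 278.2, 33.5, 54.6] 589 [ 0.588 -0.375  0.02 ]
```

```bash
cat > b.py <<'E'
from h import *
import pickle
R=pickle.load(open("R.pkl","rb"));P=[R[n]["p"] for n in("scene","side")]
H,f=fit([R[n]["holder"][0]["mask"] for n in R],P,(.18,.12,.036),(.59,-.2));print("holder",H,np.degrees(H[2]),f)
for k,(i,j,x0) in dict(mid=(2,0,(.574,.186)),big=(0,1,(.7,.22)),small=(1,2,(.472,.14))).items():
    for nm,d in dict(mid=(.03,.076,.056),).items():
        v,f=fit([R["scene"]["stone"][i]["mask"],R["side"]["stone"][j]["mask"]],P,d,x0);print(k,nm,v,np.degrees(v[2]),f)
def up(p,name,items,c,s=6,w=50):
    im=p["image"].copy();im=cv2.resize(im,None,fx=s,fy=s,interpolation=cv2.INTER_CUBIC)
    for b,col in items:
        q=((proj(b,p)+.5)*s).astype(int)
        for a in range(8):
            for e in(1,2,4):
                if a<a^e: cv2.line(im,tuple(map(int,q[a])),tuple(map(int,q[a^e])),col,1)
    x,y=c;im=im[max(0,int((y-w)*s)):int((y+w)*s),max(0,int((x-1.3*w)*s)):int((x+1.3*w)*s)];cv2.imwrite(name,im)
S,_=fit([R["scene"]["stone"][2]["mask"],R["side"]["stone"][0]["mask"]],P,(.03,.076,.056),(.574,.186))
hb=(box(*H,.18,.12,.036),(0,0,255));sb=(box(*S,.03,.076,.056),(0,0,255))
up(P[0],"pics/f1.png",[hb,sb],(275,190));up(P[1],"pics/f2.png",[hb],(365,243),s=5,w=58)
up(P[0],"pics/f3.png",[sb],(433,267));up(P[1],"pics/f4.png",[sb],(240,135))
E
python3 b.py
```

```text
holder [ 0.59016594 -0.2026631   2.61425932] 149.78602557014082 0.056557536125183105
mid mid [0.57222852 0.18303342 2.73811149] 156.88223237828967 0.162356436252594
big mid [0.68645936 0.21469767 0.64032257] 36.6877810252251 0.8956050276756287
small mid [0.46900183 0.13611952 3.03695795] 174.00487287266287 0.8361685872077942
```

```bash
cd pics; python3 -c "
import cv2,numpy as np
g=[cv2.resize(cv2.imread(f'f{i}.png'),(400,300)) for i in (1,2,3,4)]
cv2.imwrite('ff.png',np.vstack([np.hstack(g[:2]),np.hstack(g[2:])]))"
```

```text
(no output)
```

View pics/ff.png

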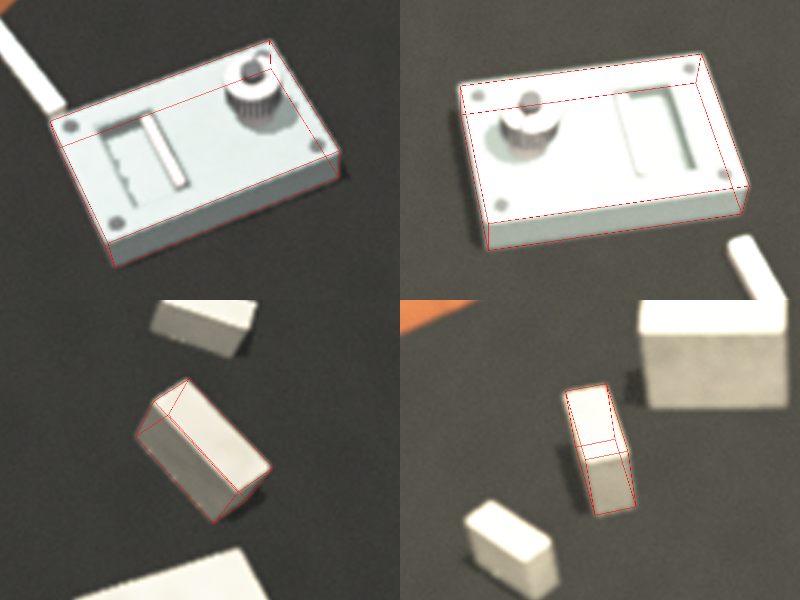

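The red outlines match the holder and the middle stone to within about a pixel. Pocket is on the far side, so holder yaw is about -30.2° and stone yaw about -23.1°. Moving the wrist camera over the stone.

>>> send_rows:
  steps:
    - [0.033,-0.035,-0.006,-8.0,0.5]
    - [0.033,-0.035,-0.006,-8.0,0.5]
    - [0.033,-0.035,-0.006,-8.0,0.5]
    - [0.033,-0.035,-0.006,-8.0,0.5]
    - [0.033,-0.035,-0.006,-8.0,0.5]
    - [0.033,-0.035,-0.006,-8.0,0.5]
    - [0.033,-0.035,-0.006,-8.0,0.5]
    - [0.033,-0.035,-0.006,-8.0,0.5]
    - [0.033,-0.035,-0.006,-8.0,0.5]
    - [0.033,-0.035,-0.006,-8.0,0.5]
    - [0.033,-0.035,-0.006,-8.0,0.5]
    - [0.033,-0.035,-0.006,-8.0,0.5]

```text
clock: 2.05
tcp_pos: [0.5819, 0.1712, 0.1608]
orientation: [2.652, 1.665, 0.017]
contact_force: [0.1, -0.1, -0.1]
gripper_width: 0.0643
```

```bash
cat >> h.py <<'E'
from scipy.spatial.transform import Rotation as Ro
def pose(s):
    M=np.eye(4);M[:3,:3]=Ro.from_rotvec(s["orientation"]).as_matrix();M[:3,3]=s["tcp_pos"];return M
def jaw(s):
    y=pose(s)[:3,1];return np.degrees(np.arctan2(y[1],y[0]))
def wristpic():
    from cell import state,vision
    s=state();p=vision.camera("wrist");p["camera_from_world"]=np.linalg.inv(pose(s)@np.array(p["hand_eye"]));return s,p
E
python3 -c "
from h import *;from cell import state
s=state();print(s['clock'],s['tcp_pos'],jaw(s),s['gripper_width'],pose(s)[:3,2])"
```

```text
2.05 [0.58191587 0.17120003 0.16078676] -25.765236516768592 0.06426173810153629 [ 0.01464258 -0.0030225  -0.99988822]
```

>>> send_rows:
  steps:
    - [-0.01,0.012,0.0,2.6,0.5]
    - [0,0,0,0,0.5]
    - [0,0,0,0,0.5]

```text
clock: 2.35
tcp_pos: [0.578, 0.1769, 0.16]
orientation: [2.619, 1.71, 0.022]
contact_force: [0.1, -0.8, -0.3]
gripper_width: 0.0641
```

```bash
python3 - <<'E'
from h import *;import pickle
from cell import vision
s,p=wristpic();print(s['tcp_pos'],jaw(s),pose(s)[:3,2])
cv2.imwrite("pics/w1.png",p["image"])
t=vision.trace("stone",p)
for d in t:print(d["conf"],d["bbox"])
pickle.dump((s,p,t),open("w1.pkl","wb"))
E
```

```text
[0.57803818 0.17689129 0.16000511] -23.70841351061166 [ 0.01927445 -0.00379788 -0.99980702]
0.67 [188.7, 231.6, 72.4, 66.3]
0.59 [287.6, 138.8, 42.4, 101.8]
0.58 [365.8, 35.4, 183.9, 112.3]
```

View pics/w1.png

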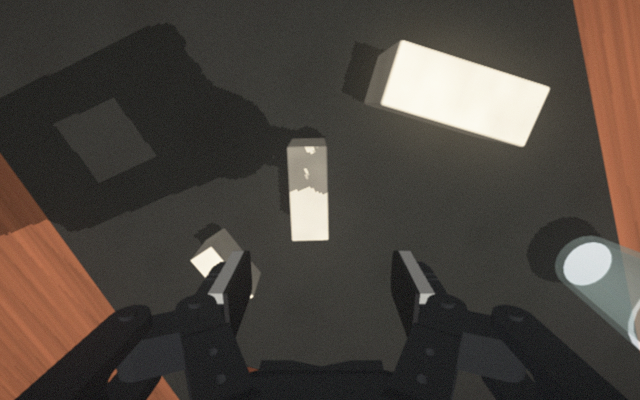

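>>> send_rows:
  steps:
    - [0,0,0,0,0.5]
    - [0,0,0,0,0.5]
    - [0,0,0,0,0.5]
    - [0,0,0,0,0.5]

```text
clock: 2.85
tcp_pos: [0.5756, 0.1804, 0.1608]
orientation: [2.614, 1.718, 0.022]
contact_force: [0.5, 0.6, 0.5]
gripper_width: 0.0639
```

```bash
cat > c.py <<'E'
from h import *;import pickle
from cell import state
s=state();print(s['clock'],s['tcp_pos'],jaw(s),pose(s)[:3,2])
s,p,t=pickle.load(open("w1.pkl","rb"))
m=t[1]["mask"]
v,f=fit([m],[p],(.03,.076,.056),(.572,.183));print(v,np.degrees(v[2]),f)
im=cv2.resize(p["image"],None,fx=4,fy=4)
for b,c in((box(*v,.03,.076,.056),(0,0,255)),(box(.57223,.18303,2.73811,.03,.076,.056),(0,255,0))):
    q=((proj(b,p)+.5)*4).astype(int)
    for a in range(8):
        for e in(1,2,4):
            if a<a^e: cv2.line(im,tuple(map(int,q[a])),tuple(map(int,q[a^e])),c,1)
cv2.imwrite("pics/w1f.png",im[500:1050,900:1600])
E
python3 c.py
```

```text
2.85 [0.57557861 0.18038906 0.16084852] -23.376763078708017 [ 0.01870118 -0.00336323 -0.99981946]
[ 0.57335014  0.18356347 -0.38944357] -22.313473020273825 0.022980868816375732
```

View pics/w1f.png

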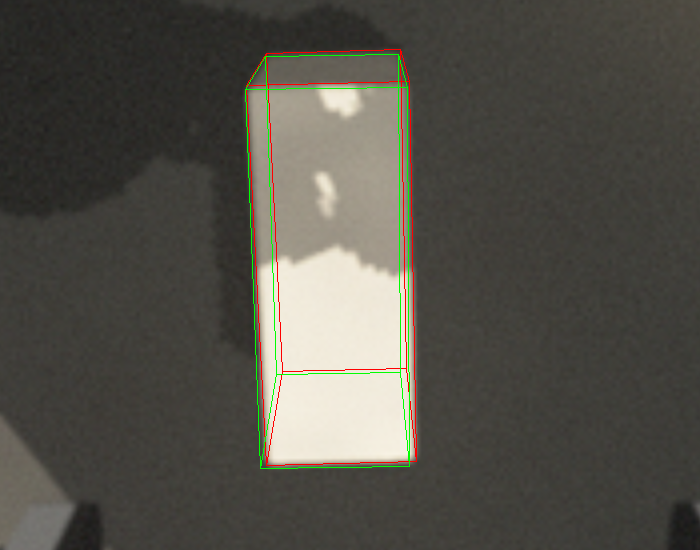

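Wrist fit (red) agrees with the external cameras (green) to about 1 mm. Now the same view over the holder.

>>> send_rows:
  steps:
    - [0.005,-0.04,0,-0.7,0.5]
    - [0.005,-0.04,0,-0.7,0.5]
    - [0.005,-0.04,0,-0.7,0.5]
    - [0.005,-0.04,0,-0.7,0.5]
    - [0.005,-0.04,0,-0.7,0.5]
    - [0.005,-0.04,0,-0.7,0.5]
    - [0.005,-0.04,0,-0.7,0.5]
    - [0.005,-0.03,0,-0.7,0.5]
    - [0.005,-0.02,0,-0.7,0.5]
    - [0,-0.01,0,0,0.5]
    - [0,0,0,0,0.5]
    - [0,0,0,0,0.5]

```text
clock: 4.05
tcp_pos: [0.6208, -0.1698, 0.1619]
orientation: [2.7, 1.574, 0.026]
contact_force: [-0.3, 0.2, -0.2]
gripper_width: 0.0637
```

```bash
cat > d.py <<'E'
from h import *;import pickle,sys
from cell import vision
s,p=wristpic();print(s['clock'],s['tcp_pos'],jaw(s),pose(s)[:3,2])
k=sys.argv[1]
cv2.imwrite(f"pics/{k}.png",p["image"])
t=vision.trace(sys.argv[2],p)
for d in t:print(d["conf"],d["bbox"])
pickle.dump((s,p,t),open(f"{k}.pkl","wb"))
E
python3 d.py w2 holder
```

```text
4.05 [ 0.62081658 -0.16983666  0.16187392] -29.528185188000684 [ 0.02277217 -0.00554186 -0.99972532]
0.82 [197.1, 157.6, 219.0, 144.3]
```

View pics/w2.png

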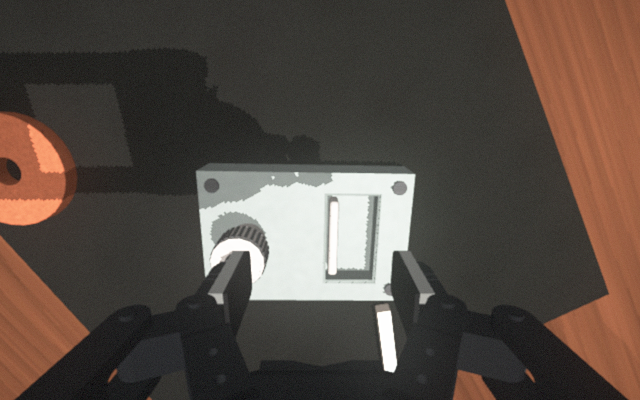

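The holder is visible with pocket around (355,240), nut at (240,250), partly covered by the fingers. Centring further.

>>> send_rows:
  steps:
    - [0.001,-0.02,0,0,0.5]
    - [0.001,-0.02,0,0,0.5]
    - [0.001,-0.012,0,0,0.5]
    - [0,0,0,0,0.5]
    - [0,0,0,0,0.5]
    - [0,0,0,0,0.5]

```text
clock: 4.75
tcp_pos: [0.6239, -0.2233, 0.162]
orientation: [2.697, 1.58, 0.026]
contact_force: [-0.1, 0.1, -0.2]
gripper_width: 0.0641
```

```bash
python3 d.py w3 holder; cat > e.py <<'E'
from h import *;import pickle
s,p,t=pickle.load(open("w3.pkl","rb"))
im=cv2.resize(p["image"],None,fx=4,fy=4,interpolation=cv2.INTER_CUBIC)
def draw(b,c):
    q=((proj(b,p)+.5)*4).astype(int)
    for a in range(8):
        for e in(1,2,4):
            if a<a^e: cv2.line(im,tuple(map(int,q[a])),tuple(map(int,q[a^e])),c,1)
m=t[0]["mask"]
v,f=fit([m],[p],(.18,.12,.036),(.59,-.2027));print(v,np.degrees(v[2]),f)
draw(box(.59017,-.20266,np.radians(-30.2),.18,.12,.036),(0,255,0));draw(box(*v,.18,.12,.036),(0,0,255))
cv2.imwrite("pics/w3f.png",cv2.resize(im[300:1200,720:1720],(800,720))[:600])
E
python3 e.py
```

```text
4.75 [ 0.62393138 -0.22331674  0.16204252] -29.294548595852095 [ 0.02234773 -0.00521558 -0.99973665]
0.98 [152.7, 109.0, 230.6, 149.2]
[ 0.59142734 -0.20121793 -0.5346744 ] -30.63458647303022 0.010806620121002197
```

View pics/w3f.png

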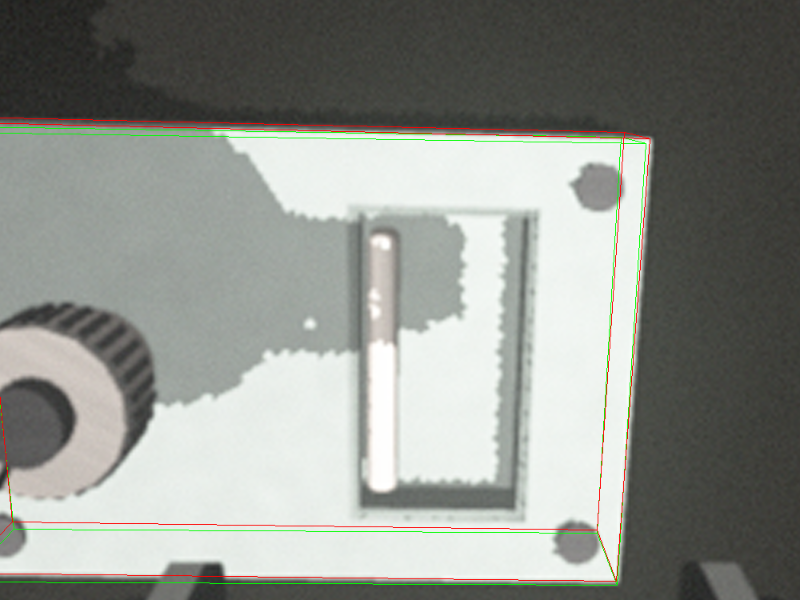

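Holder fit is tight: (0.5914, -0.2012), yaw -30.6°. Back to the stone, at hover.

>>> send_rows:
  steps:
    - [-0.005,0.04,0,0.7,0.3]
    - [-0.005,0.04,0,0.7,0.3]
    - [-0.005,0.04,0,0.7,0.3]
    - [-0.005,0.04,0,0.7,0.3]
    - [-0.005,0.04,0,0.7,0.3]
    - [-0.005,0.04,0,0.7,0.3]
    - [-0.005,0.04,0,0.7,0.3]
    - [-0.005,0.04,0,0.7,0.3]
    - [-0.005,0.04,0,0.7,0.3]
    - [-0.005,0.03,0,0.7,0.3]
    - [0,0.015,0,0,0.3]
    - [0,0,0,0,0.3]

```text
clock: 6.05
tcp_pos: [0.5682, 0.2011, 0.1637]
orientation: [2.586, 1.754, 0.034]
contact_force: [-0.5, -0.9, 0.2]
gripper_width: 0.0556
```

```bash
cat > st.py <<'E'
from h import *;from cell import state
s=state();print(s['clock'],s['tcp_pos'].round(4),'jaw',jaw(s).round(2),pose(s)[:3,2].round(4),s['contact_force'].round(1),s['torque'].round(2),s['gripper_width'].round(4),s['joint_positions'].round(3))
E
python3 st.py
```

```text
Traceback (most recent call last):
  File "st.py", line 2, in <module>
    s=state();print(s['clock'],s['tcp_pos'].round(4),'jaw',jaw(s).round(2),pose(s)[:3,2].round(4),s['contact_force'].round(1),s['torque'].round(2),s['gripper_width'].round(4),s['joint_positions'].round(3))
                                                                                                                                                   ^^^^^^^^^^^^^^^^^^^^^^^^
AttributeError: 'float' object has no attribute 'round'
```

```bash
sed -i "s/s\['gripper_width'\].round(4)/round(float(s['gripper_width']),4)/" st.py; python3 st.py
```

```text
6.05 [0.5682 0.2011 0.1637] jaw -21.72 [ 0.0276 -0.0019 -0.9996] [-0.5 -0.9  0.2] [-0.   -0.02 -0.05] 0.0556 [ 0.158  0.571  1.574 -0.008  0.97   0.541]
```

>>> send_rows:
  steps:
    - [0.003,-0.009,-0.01,-0.4,0.3]
    - [0.003,-0.009,-0.02,-0.4,0.3]
    - [0,0,-0.02,0,0.3]
    - [0,0,-0.02,0,0.3]
    - [0,0,-0.01,0,0.3]
    - [0,0,0,0,0.3]
    - [0,0,0,0,0.3]

```text
clock: 6.75
tcp_pos: [0.5756, 0.1734, 0.0793]
orientation: [2.602, 1.725, 0.032]
contact_force: [0.1, 0.5, -0.3]
gripper_width: 0.0555
```

```bash
python3 st.py
```

```text
6.75 [0.5756 0.1734 0.0793] jaw -22.92 [ 0.0279 -0.0054 -0.9996] [ 0.1  0.5 -0.3] [-0.01 -0.    0.  ] 0.0555 [ 0.111  0.692  1.631 -0.012  0.791  0.519]
```

>>> send_rows:
  steps:
    - [-0.001,0.005,0,0.3,0.3]
    - [-0.001,0.005,0,0.3,0.3]
    - [0,0,0,0,0.3]
    - [0,0,0,0,0.3]
    - [0,0,0,0,0.3]

```text
clock: 7.25
tcp_pos: [0.5755, 0.1845, 0.0826]
orientation: [2.589, 1.739, 0.041]
contact_force: [0.1, -0.1, 0.5]
gripper_width: 0.0556
```

```bash
python3 st.py
```

```text
7.25 [0.5755 0.1845 0.0826] jaw -22.25 [ 0.0343 -0.0042 -0.9994] [ 0.1 -0.1  0.5] [0.02 0.06 0.03] 0.0556 [ 0.13   0.689  1.626 -0.012  0.794  0.526]
```

>>> send_rows:
  steps:
    - [0,0,0,0,0.3]
    - [0,0,0,0,0.3]
    - [0,0,0,0,0.3]

```text
clock: 7.55
tcp_pos: [0.5757, 0.1848, 0.083]
orientation: [2.588, 1.739, 0.042]
contact_force: [0.1, 0.1, -0.5]
gripper_width: 0.0553
```

```bash
python3 st.py
```

```text
7.55 [0.5757 0.1848 0.083 ] jaw -22.22 [ 0.0351 -0.0042 -0.9994] [ 0.1  0.1 -0.5] [-0.    0.    0.05] 0.0553 [ 0.13   0.688  1.626 -0.012  0.794  0.526]
```

>>> send_rows:
  steps:
    - [-0.001,0,-0.008,0,0.3]
    - [-0.001,-0.001,-0.008,0,0.3]
    - [0,0,-0.008,0,0.3]
    - [0,0,-0.008,0,0.3]
    - [0,0,-0.008,0,0.3]
    - [0,0,-0.006,0,0.3]
    - [0,0,-0.004,0,0.3]
    - [0,0,-0.002,0,0.3]
    - [0,0,-0.001,0,0.3]
    - [0,0,0,0,0.3]

```text
clock: 8.55
tcp_pos: [0.5726, 0.1833, 0.0236]
orientation: [2.59, 1.739, 0.038]
contact_force: [0.2, 0.2, -0.4]
gripper_width: 0.0553
```

```bash
python3 st.py
```

```text
8.55 [0.5726 0.1833 0.0236] jaw -22.24 [ 0.0322 -0.0046 -0.9995] [ 0.2  0.2 -0.4] [ 0.06 -0.03  0.03] 0.0553 [ 0.128  0.781  1.652 -0.014  0.677  0.527]
```

>>> send_rows:
  steps:
    - [0,0,0.004,0,0.3]
    - [0,0,0.001,0,0.3]
    - [0,0,0,0,0.3]
    - [0,0,0,0,-0.1]
    - [0,0,0,0,-0.6]
    - [0,0,0,0,-1]
    - [0,0,0,0,-1]
    - [0,0,0,0,-1]
    - [0,0,0,0,-1]
  newtons: 50

```text
clock: 9.45
tcp_pos: [0.5734, 0.1836, 0.0309]
orientation: [2.589, 1.738, 0.042]
contact_force: [-0.2, 0.2, 0.8]
gripper_width: 0.0289
```

```bash
python3 st.py
```

```text
9.45 [0.5734 0.1836 0.0309] jaw -22.25 [ 0.0348 -0.004  -0.9994] [-0.2  0.2  0.8] [0.04 0.11 0.01] 0.0289 [ 0.129  0.769  1.651 -0.013  0.688  0.527]
```

Gripped (28.9 mm opening). Lift gently and look.

>>> send_rows:
  steps:
    - [0,0,0.003,0,-1]
    - [0,0,0.006,0,-1]
    - [0,0,0.01,0,-1]
    - [0,0,0.015,0,-1]
    - [0,0,0.02,0,-1]
    - [0,0,0.02,0,-1]
    - [0,0,0.02,0,-1]
    - [0,0,0.015,0,-1]
    - [0,0,0.01,0,-1]
    - [0,0,0.005,0,-1]
    - [0,0,0.002,0,-1]
    - [0,0,0,0,-1]

```text
clock: 10.65
tcp_pos: [0.5688, 0.1829, 0.1636]
orientation: [2.591, 1.74, 0.032]
contact_force: [0.0, 0.4, -3.1]
gripper_width: 0.0289
```

```bash
python3 st.py;python3 d.py w4 stone
```

```text
10.65 [0.5688 0.1829 0.1636] jaw -22.24 [ 0.0281 -0.005  -0.9996] [ 0.   0.4 -3.1] [ 0.01 -0.03 -0.05] 0.0289 [ 0.129  0.565  1.587 -0.01   0.962  0.522]
10.65 [0.56882872 0.18288211 0.16358727] -22.237001586543844 [ 0.02814038 -0.00502053 -0.99959137]
0.72 [198.3, 228.9, 60.4, 70.1]
0.71 [283.8, 171.7, 76.5, 196.5]
0.59 [376.4, 46.6, 184.5, 108.8]
```

View pics/w4.png

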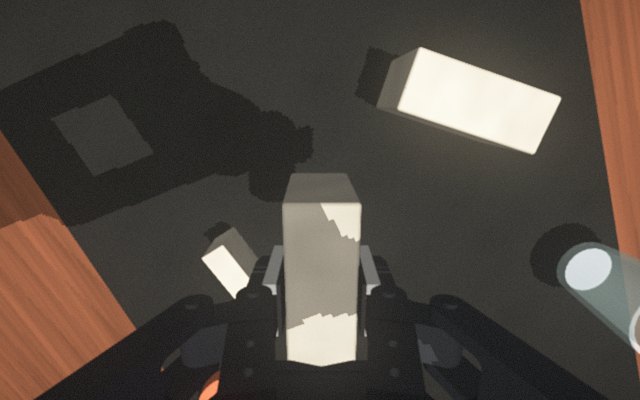

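```bash
cat > g.py <<'E'
from h import *;import pickle
from scipy.optimize import least_squares
s,p,t=pickle.load(open("w4.pkl","rb"))
im=cv2.resize(p["image"],None,fx=8,fy=8,interpolation=cv2.INTER_CUBIC)
cv2.imwrite("pics/w4z.png",im[1340:1900,2200:2960])
E
python3 g.py
```

```text
(no output)
```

View pics/w4z.png

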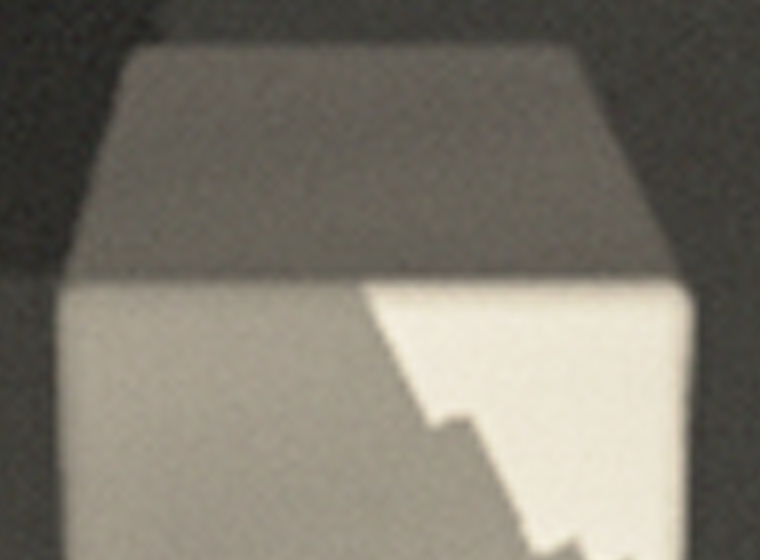

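```bash
cat > g.py <<'E'
from h import *;import pickle
from scipy.optimize import least_squares
s,p,t=pickle.load(open("w4.pkl","rb"))
z=np.array([[58,286],[694,286],[130,43],[574,43]],float);uv=(z+[2200,1340]+.5)/8-.5
HE=np.array(p["hand_eye"]);K=np.array(p["K"]);Ci=np.linalg.inv(HE)
# stone in tool frame: centre of base c=(x,y,z); stone axes: across = tool y, long = tool x, up = -tool z; small rotations
def pts(v):
    x,y,zb,roll,yaw,pit=v
    L=np.array([[.038,-.015,-.056],[.038,.015,-.056],[.038,-.015,0],[.038,.015,0]])
    R=Ro.from_euler('xyz',[roll,pit,yaw]).as_matrix()
    return L@R.T+[x,y,zb]
def res(v):
    q=pts(v)@Ci[:3,:3].T+Ci[:3,3];u=q@K.T
    return np.r_[((u[:,:2]/u[:,2:])-uv).ravel(),v[5]*500]
r=least_squares(res,[0,0,.031,0,0,0]);print(r.x.round(4),r.fun.round(2))
R=pose(s)[:3,:3];v=r.x
up=R@Ro.from_euler('xyz',[v[3],v[5],v[4]]).as_matrix()@[0,0,-1];print("stone up",up.round(4));
c=pose(s)@np.r_[v[:3],1];print("base centre",c.round(4), "rel tcp",(c[:3]-s['tcp_pos']).round(4)); a=R@Ro.from_euler('xyz',[v[3],v[5],v[4]]).as_matrix()@[0,1,0];print(np.degrees(np.arctan2(a[1],a[0])))
E
python3 g.py
```

```text
[-0.0012 -0.0008  0.0332  0.0264  0.0061 -0.0003] [ 0.2   0.31 -0.21  0.2  -0.01 -0.4   0.02 -0.33 -0.15]
stone up [-0.0036 -0.0049  1.    ]
base centre [0.5686 0.1819 0.1304 1.    ] rel tcp [-0.0002 -0.001  -0.0332]
-22.577600586679186
```

```bash
cat > k.py <<'E'
from h import *;import pickle
s,p,t=pickle.load(open("w3.pkl","rb"))
H=(.59143,-.20122,np.radians(-30.63));c,sn=np.cos(H[2]),np.sin(H[2])
def W(a):a=np.array(a,float);return np.c_[H[0]+c*a[:,0]-sn*a[:,1],H[1]+sn*a[:,0]+c*a[:,1],a[:,2]]
S=8;im=cv2.resize(p["image"],None,fx=S,fy=S,interpolation=cv2.INTER_CUBIC)
def L(a,col):
    q=((proj(W(a),p)+.5)*S).astype(np.int32);cv2.polylines(im,[q],False,col,1)
L([[30,-42.5,36],[63.5,-42.5,36],[63.5,42.5,36],[30,42.5,36]] and np.array([[30,-42.5,36],[63.5,-42.5,36],[63.5,42.5,36],[30,42.5,36]])/1000,(0,0,255))
L(np.array([[30,-40,33.5],[61,-40,33.5],[61,40,33.5],[30,40,33.5]])/1000,(0,255,0))
L(np.array([[30,-40,16],[61,-40,16],[61,40,16],[30,40,16]])/1000,(255,0,0))
q=(proj(W([[.045,0,.036]]),p)[0]*S).astype(int)
cv2.imwrite("pics/w3p.png",im[q[1]-300:q[1]+300,q[0]-350:q[0]+350])
E
python3 k.py
```

```text
(no output)
```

View pics/w3p.png

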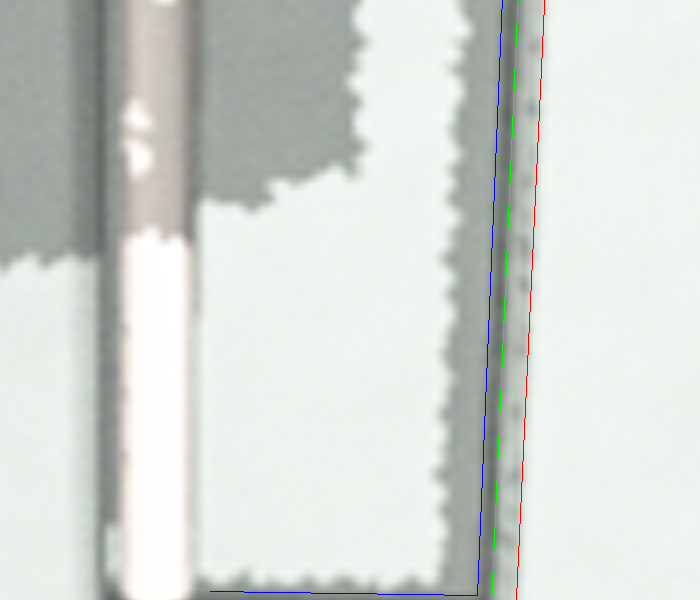

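Pocket model overlays the picture within about 0.5 mm. Stone hangs upright, centred on the tool within 1 mm. Carrying over.

>>> send_rows:
  steps:
    - [0.002,-0.01,0,-0.3,-1]
    - [0.003,-0.02,0,-0.5,-1]
    - [0.005,-0.03,0,-0.7,-1]
    - [0.005,-0.035,0,-0.8,-1]
    - [0.005,-0.035,0,-0.8,-1]
    - [0.005,-0.035,0,-0.8,-1]
    - [0.005,-0.035,0,-0.8,-1]
    - [0.005,-0.035,0,-0.8,-1]
    - [0.005,-0.035,0,-0.8,-1]
    - [0.005,-0.035,0,-0.8,-1]
    - [0.005,-0.03,0,-0.7,-1]
    - [0.003,-0.02,0,-0.4,-1]

```text
clock: 11.95
tcp_pos: [0.6164, -0.191, 0.1534]
orientation: [2.719, 1.549, 0.008]
contact_force: [0.2, -0.2, -2.7]
gripper_width: 0.0292
```

>>> send_rows:
  steps:
    - [0.002,-0.015,0,0,-1]
    - [0.001,-0.008,0,0,-1]
    - [0,-0.004,0,0,-1]
    - [0,0,0,0,-1]
    - [0,0,0,0,-1]

```text
clock: 12.45
tcp_pos: [0.6175, -0.2222, 0.1505]
orientation: [2.726, 1.546, 0.003]
contact_force: [-0.1, 0.8, -2.4]
gripper_width: 0.0292
```

```bash
python3 st.py
```

```text
12.45 [ 0.6175 -0.2222  0.1505] jaw -30.88 [ 0.0057 -0.0057 -1.    ] [-0.1  0.8 -2.4] [0.03 0.09 0.05] 0.0292 [-0.514  0.658  1.427 -0.003  1.049  0.026]
```

>>> send_rows:
  steps:
    - [0.004,-0.0004,-0.005,0.1,-1]
    - [0.005,-0.0005,-0.01,0.2,-1]
    - [0.004,-0.0005,-0.01,0.1,-1]
    - [0.001,0,-0.008,0,-1]
    - [0,0,-0.004,0,-1]
    - [0,0,-0.001,0,-1]
    - [0,0,0,0,-1]
    - [0,0,0,0,-1]

```text
clock: 13.25
tcp_pos: [0.6323, -0.2192, 0.1077]
orientation: [2.719, 1.565, 0.001]
contact_force: [-0.2, 0.2, -2.7]
gripper_width: 0.0291
```

```bash
python3 st.py;python3 d.py w5 stone; python3 -c "
import cv2
im=cv2.imread('pics/w5.png');im=cv2.resize(im,None,fx=8,fy=8,interpolation=cv2.INTER_CUBIC)
cv2.imwrite('pics/w5z.png',im[1340:1900,2200:2960])"
```

```text
13.25 [ 0.6323 -0.2192  0.1077] jaw -30.16 [ 0.0028 -0.0032 -1.    ] [-0.2  0.2 -2.7] [ 0.01 -0.03  0.05] 0.0291 [-0.5    0.729  1.415 -0.002  0.994  0.028]
13.25 [ 0.63232074 -0.21918787  0.1077337 ] -30.1639391751453 [ 0.00275086 -0.00324351 -0.99999096]
0.59 [281.4, 170.8, 80.2, 194.9]
```

View pics/w5z.png

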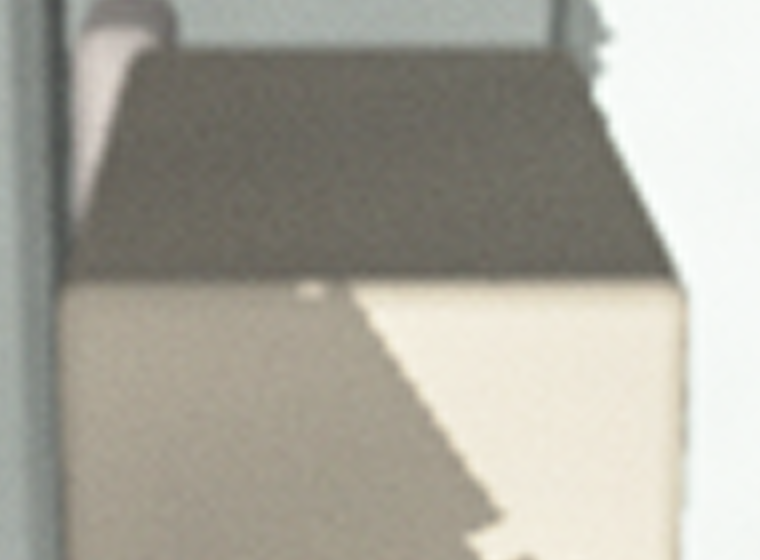

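View pics/w5.png

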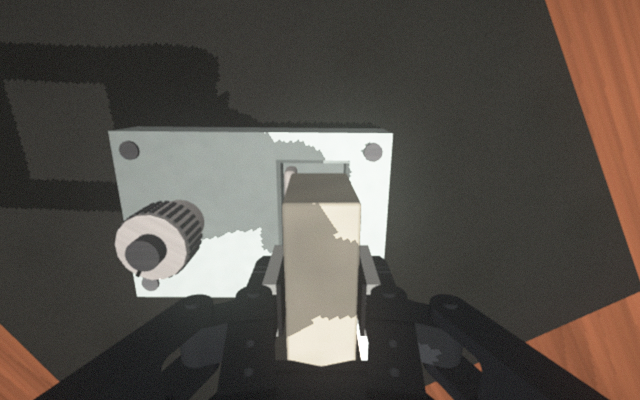

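```bash
sed -e 's/w4.pkl/w5.pkl/' -e 's/\[\[58,286\],\[694,286\],\[130,43\],\[574,43\]\]/[[58,284],[687,284],[134,45],[576,45]]/' g.py > g5.py; cat >> g5.py <<'E'
H=(.59143,-.20122,np.radians(-30.63));P=np.array([H[0]+.045*np.cos(H[2]),H[1]+.045*np.sin(H[2])])
d=P-c[:2];print("pocket",P,"move needed",d.round(4))
E
python3 g5.py
```

```text
[-0.0015 -0.0006  0.0346  0.0201  0.0043 -0.0004] [ 0.21  0.37 -0.22  0.29  0.09 -0.49 -0.08 -0.44 -0.19]
stone up [ 0.0148 -0.0066  0.9999]
base centre [ 0.6312 -0.2203  0.0731  1.    ] rel tcp [-0.0012 -0.0011 -0.0346]
-30.410581150556123
pocket [ 0.63015139 -0.22414714] move needed [-0.001  -0.0039]
```

>>> send_rows:
  steps:
    - [-0.001,-0.002,-0.004,0,-1]
    - [-0.001,-0.002,-0.007,0,-1]
    - [0,-0.001,-0.008,0,-1]
    - [0,0,-0.007,0,-1]
    - [0,0,-0.004,0,-1]
    - [0,0,-0.002,0,-1]
    - [0,0,0,0,-1]
    - [0,0,0,0,-1]

```text
clock: 14.15
tcp_pos: [0.6301, -0.2252, 0.0733]
orientation: [2.719, 1.563, 0.002]
contact_force: [-0.7, 0.0, -3.3]
gripper_width: 0.0295
```

```bash
python3 st.py
```

```text
14.15 [ 0.6301 -0.2252  0.0733] jaw -30.2 [ 0.0036 -0.0038 -1.    ] [-0.7  0.  -3.3] [-0.01 -0.01 -0.01] 0.0295 [-0.509  0.774  1.433 -0.002  0.93   0.019]
```

>>> send_rows:
  steps:
    - [0.0005,0.001,0,0,-1]
    - [0.0005,0.001,0,0,-1]
    - [0,0,0,0,-1]
    - [0,0,0,0,-1]

```text
clock: 14.55
tcp_pos: [0.6319, -0.2231, 0.0744]
orientation: [2.717, 1.563, 0.004]
contact_force: [-0.4, 0.7, -1.9]
gripper_width: 0.029
```

```bash
python3 st.py;python3 d.py w6 stone
```

```text
14.55 [ 0.6319 -0.2231  0.0744] jaw -30.18 [ 0.0053 -0.0046 -1.    ] [-0.4  0.7 -1.9] [ 0.02 -0.01 -0.01] 0.029 [-0.505  0.773  1.431 -0.002  0.93   0.023]
14.55 [ 0.63193943 -0.22310406  0.07436517] -30.180961413021826 [ 0.00534722 -0.00464997 -0.99997489]
0.8 [280.0, 172.7, 79.9, 193.4]
```

View pics/w6.png

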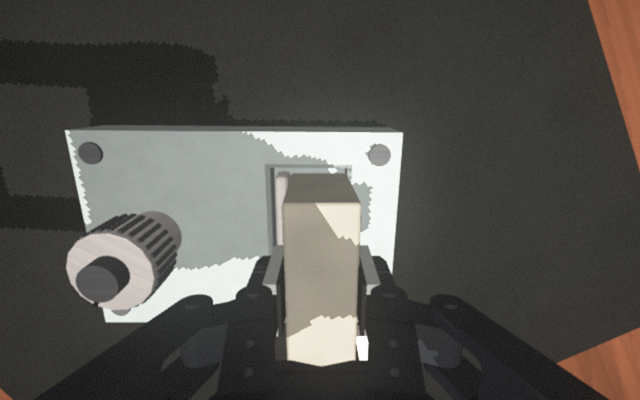

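>>> send_rows:
  steps:
    - [-0.0005,0,-0.003,0,-1]
    - [-0.0005,0,-0.003,0,-1]
    - [0,0,-0.003,0,-1]
    - [0,0,-0.003,0,-1]
    - [0,0,-0.001,0,-1]
    - [0,0,0,0,-1]

```text
clock: 15.25
tcp_pos: [0.6304, -0.2231, 0.0598]
orientation: [2.718, 1.563, 0.003]
contact_force: [0.3, 0.3, -2.6]
gripper_width: 0.0293
```

```bash
python3 st.py
```

```text
15.25 [ 0.6304 -0.2231  0.0598] jaw -30.2 [ 0.0045 -0.0042 -1.    ] [ 0.3  0.3 -2.6] [ 0.   -0.    0.01] 0.0293 [-0.506  0.792  1.44  -0.002  0.904  0.022]
```

No contact forces; the base is already below the rim. Continue.

>>> send_rows:
  steps:
    - [0,0,-0.002,0,-1]
    - [0,0,-0.002,0,-1]
    - [0,0,-0.002,0,-1]
    - [0,0,-0.002,0,-1]
    - [0,0,-0.001,0,-1]

```text
clock: 15.75
tcp_pos: [0.6307, -0.2233, 0.0503]
orientation: [2.718, 1.563, 0.003]
contact_force: [-1.2, 1.3, -3.5]
gripper_width: 0.0291
```

```bash
python3 st.py
```

```text
15.75 [ 0.6307 -0.2233  0.0503] jaw -30.2 [ 0.0052 -0.0046 -1.    ] [-1.2  1.3 -3.5] [-0.04  0.03  0.03] 0.0291 [-0.506  0.806  1.442 -0.002  0.887  0.022]
```

>>> send_rows:
  steps:
    - [0,0,-0.001,0,-1]
    - [0,0,-0.001,0,-1]
    - [0,0,-0.001,0,-1]

```text
clock: 16.05
tcp_pos: [0.6307, -0.2235, 0.0472]
orientation: [2.717, 1.563, 0.003]
contact_force: [-2.1, -0.6, 3.0]
gripper_width: 0.0289
```

```bash
python3 st.py
```

```text
16.05 [ 0.6307 -0.2235  0.0472] jaw -30.19 [ 0.0051 -0.0049 -1.    ] [-2.1 -0.6  3. ] [ 0.04  0.28 -0.04] 0.0289 [-0.506  0.81   1.443 -0.002  0.881  0.022]
```

>>> send_rows:
  steps:
    - [0,0,-0.001,0,-1]
    - [0,0,0,0,-1]
    - [0,0,0,0,-1]

```text
clock: 16.35
tcp_pos: [0.6311, -0.2236, 0.0475]
orientation: [2.717, 1.562, 0.004]
contact_force: [-0.9, -0.5, -3.0]
gripper_width: 0.0294
```

```bash
python3 st.py; python3 d.py w7 stone; python3 - <<'E'
from cell import vision;import cv2
p=vision.camera("side");cv2.imwrite("pics/s7.png",cv2.resize(p["image"][170:310,260:460],None,fx=4,fy=4))
E
```

```text
16.35 [ 0.6311 -0.2236  0.0475] jaw -30.19 [ 0.0062 -0.0054 -1.    ] [-0.9 -0.5 -3. ] [-0.04  0.06  0.04] 0.0294 [-0.506  0.81   1.443 -0.002  0.881  0.022]
16.35 [ 0.63105726 -0.22361301  0.04749197] -30.189482723065613 [ 0.00617224 -0.00539823 -0.99996638]
0.62 [281.2, 176.3, 79.3, 189.8]
0.27 [13.5, 230.1, 138.6, 117.8]
```

View pics/s7.png

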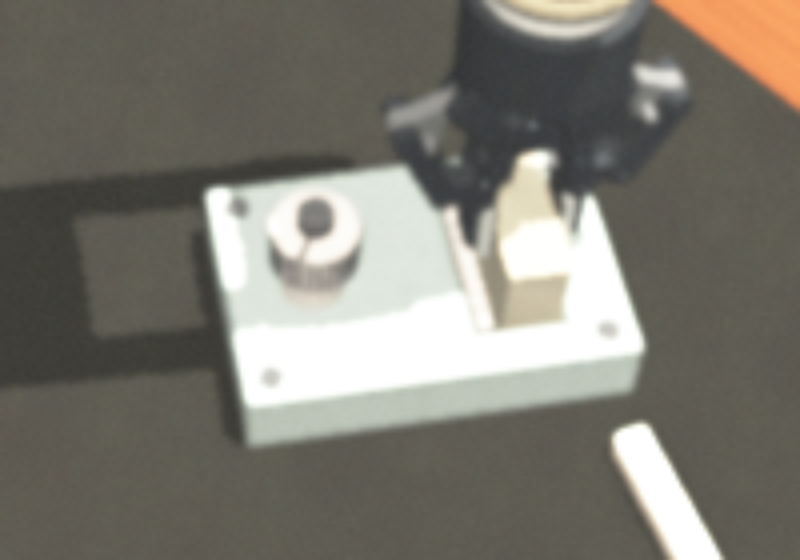

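View pics/w7.png

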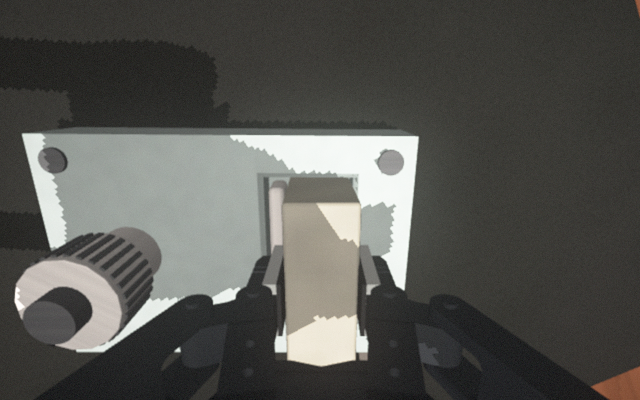

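Stone is in the pocket and just touching. Press a bit, then open gradually.

>>> send_rows:
  steps:
    - [0,0,-0.0015,0,-1]
    - [0,0,-0.002,0,-1]
    - [0,0,-0.002,0,-1]

```text
clock: 16.8
tcp_pos: [0.6309, -0.224, 0.047]
orientation: [2.717, 1.562, 0.003]
contact_force: [-4.7, 1.0, 8.5]
gripper_width: 0.0292
```

```bash
python3 st.py
```

```text
16.8 [ 0.6309 -0.224   0.047 ] jaw -30.2 [ 0.0056 -0.0055 -1.    ] [-4.7  1.   8.5] [0.47 0.44 0.01] 0.0292 [-0.507  0.811  1.443 -0.003  0.881  0.022]
```

>>> send_rows:
  steps:
    - [0,0,0,0,-0.2]
    - [0,0,0,0,0]
    - [0,0,0,0,0.1]
    - [0,0,0,0,0.2]
    - [0,0,0,0,0.2]

```text
clock: 17.3
tcp_pos: [0.6325, -0.2247, 0.0481]
orientation: [2.714, 1.56, 0.007]
contact_force: [-0.2, -0.0, 0.0]
gripper_width: 0.0516
```

```bash
python3 st.py
```

```text
17.3 [ 0.6325 -0.2247  0.0481] jaw -30.2 [ 0.0093 -0.0073 -0.9999] [-0.2 -0.   0. ] [-0.01 -0.   -0.01] 0.0516 [-0.507  0.81   1.441 -0.002  0.879  0.022]
```

Released. Raise straight up and check the seating.

>>> send_rows:
  steps:
    - [0,0,0.004,0,0.2]
    - [0,0,0.008,0,0.2]
    - [0,0,0.012,0,0.2]
    - [0,0,0.018,0,0.2]
    - [0,0,0.02,0,0.2]
    - [0,0,0.02,0,0.2]
    - [0,0,0.02,0,0.2]
    - [0,0,0.015,0,0.2]
    - [0,0,0.008,0,0.2]
    - [0,0,0.003,0,0.2]
    - [0,0,0,0,0.2]
    - [0,0,0,0,0.2]

```text
clock: 18.5
tcp_pos: [0.6324, -0.2246, 0.1886]
orientation: [2.71, 1.558, 0.011]
contact_force: [-0.3, -0.9, -0.0]
gripper_width: 0.0512
```

```bash
python3 st.py; python3 d.py w8 stone;python3 - <<'E'
from h import *;import pickle
s,p,t=pickle.load(open("w8.pkl","rb"))
def cost(v):
    r=hullmask(proj(box(v[0],v[1],v[2],.03,.076,.056,.016),p));r[hm]=0
    return 1-np.minimum(r,m).sum()/np.maximum(r,m).sum()
m=t[0]["mask"];hm=np.zeros_like(m)
P=np.array([.63015,-.22415]);x=np.r_[P,np.radians(-30.6)]
S=4;im=cv2.resize(p["image"],None,fx=S,fy=S,interpolation=cv2.INTER_CUBIC)
sx=np.array([[0,0,0],[.005,0,0],[0,.005,0],[0,0,.05]])+x
r=minimize(cost,x,method="Nelder-Mead",options=dict(initial_simplex=sx));print(r.x,np.degrees(r.x[2]),r.fun,"minus pocket",r.x[:2]-P)
for v,c in((x,(0,255,0)),(r.x,(0,0,255))):
    q=((proj(box(*v,.03,.076,.056,.016),p)+.5)*S).astype(int)
    for a in range(8):
        for e in(1,2,4):
            if a<a^e: cv2.line(im,tuple(map(int,q[a])),tuple(map(int,q[a^e])),c,1)
q=q.mean(0).astype(int);y0=max(0,q[1]-300);cv2.imwrite("pics/w8z.png",im[y0:y0+600,q[0]-400:q[0]+400])
E
```

```text
18.5 [ 0.6324 -0.2246  0.1886] jaw -30.2 [ 0.0137 -0.0097 -0.9999] [-0.3 -0.9 -0. ] [ 0.05 -0.01 -0.01] 0.0512 [-0.507  0.63   1.362 -0.002  1.133  0.021]
18.5 [ 0.63243263 -0.22458658  0.18857193] -30.20047923198101 [ 0.01374592 -0.00974045 -0.99985808]
0.75 [296.6, 140.7, 38.8, 96.4]
0.71 [167.2, 166.7, 61.4, 56.5]
[ 0.63058799 -0.22373291 -0.5187213 ] -29.720541174161703 0.03662651777267456 minus pocket [0.00043799 0.00041709]
```

View pics/w8z.png

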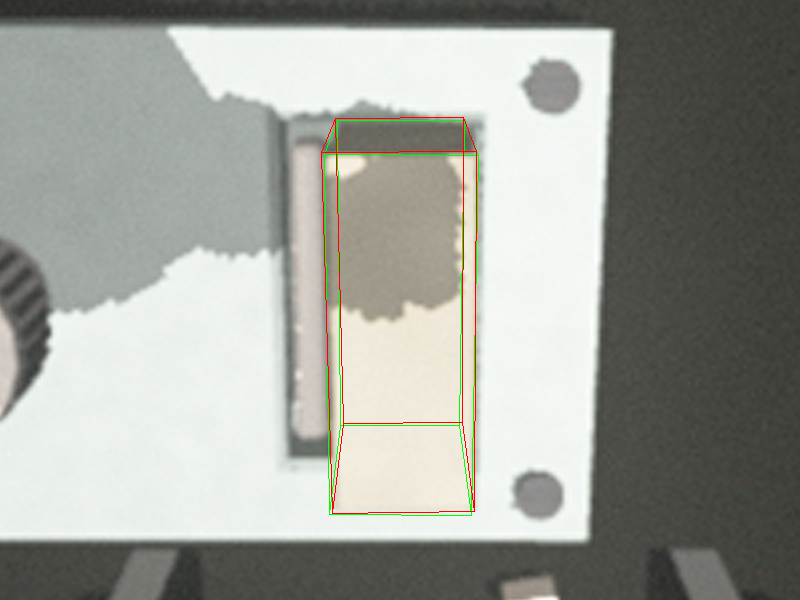

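Stone seated: within about 0.6 mm of the pocket centre, yaw off by 0.9°. Now hover over the nut at estimated axis (0.5484, -0.1757), pre-rotating counter-clockwise.

>>> send_rows:
  steps:
    - [-0.004,0.002,0,4,0.4]
    - [-0.008,0.005,0,8,0.4]
    - [-0.01,0.006,0,8,0.4]
    - [-0.01,0.006,0,8,0.4]
    - [-0.01,0.006,0,8,0.4]
    - [-0.01,0.006,0,8,0.4]
    - [-0.01,0.006,0,8,0.4]
    - [-0.009,0.005,0,8,0.4]
    - [-0.006,0.003,0,7,0.4]
    - [-0.003,0.001,0,4,0.4]
    - [0,0,0,2,0.4]
    - [0,0,0,0,0.4]

```text
clock: 19.8
tcp_pos: [0.5435, -0.174, 0.1764]
orientation: [-1.176, -2.9, -0.013]
contact_force: [0.4, -0.6, 0.6]
gripper_width: 0.0598
```

```bash
python3 st.py; python3 d.py w9 nut
```

```text
19.8 [ 0.5435 -0.174   0.1764] jaw 45.85 [-0.0084  0.0127 -0.9999] [ 0.4 -0.6  0.6] [-0.02 -0.02 -0.02] 0.0598 [-0.509  0.529  1.617  0.008  1.009 -1.314]
19.8 [ 0.54353454 -0.17397572  0.17637708] 45.85242460087807 [-0.0084349   0.01271487 -0.99988359]
0.78 [294.3, 174.9, 55.3, 58.4]
```

View pics/w9.png

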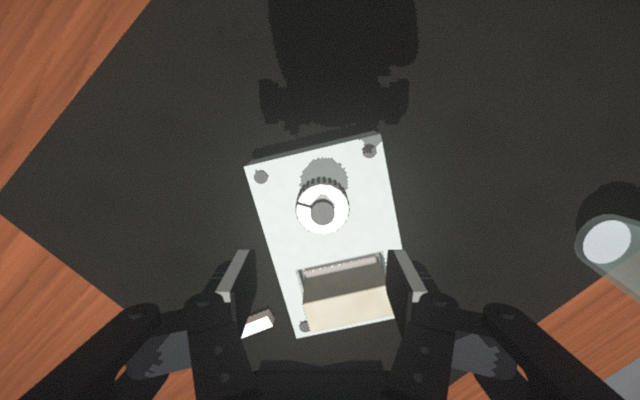

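```bash
cat > n.py <<'E'
from h import *;import pickle
s,p,t=pickle.load(open("w9.pkl","rb"))
S=10;im=cv2.resize(p["image"],None,fx=S,fy=S,interpolation=cv2.INTER_CUBIC)
a=np.linspace(0,2*np.pi,72)
m=t[0]["mask"]
def rings(v,zt):
    ring=lambda r,z:np.c_[v[0]+r*np.cos(a),v[1]+r*np.sin(a),0*a+z]
    return np.r_[ring(.0205,zt),ring(.0205,zt-.026)]
def cost(v):
    r=hullmask(proj(rings(v,.0815),p));return 1-np.minimum(r,m).sum()/np.maximum(r,m).sum()
r=minimize(cost,[.5484,-.1757],method="Nelder-Mead",options=dict(initial_simplex=[[.5484,-.1757],[.552,-.1757],[.5484,-.172]]));print(r.x,r.fun)
for v,c in(((.5484,-.1757),(0,180,0)),(r.x,(0,0,255))):
    for k in(0,1): cv2.polylines(im,[((proj(rings(v,.0815)[72*k:72*k+72],p)+.5)*S).astype(np.int32)],True,c,2)
cv2.imwrite("pics/w9z.png",im[1550:2150+0,2850:3650])
# line direction
for uv in((302,206),):
    g=ground(uv,p,.0815);d=g[:2]-np.array([.5484,-.1757]);print("line ang",np.degrees(np.arctan2(d[1],d[0])),np.hypot(*d))
E
python3 n.py
```

```text
[ 0.54771017 -0.17567687] 0.2776488661766052
line ang -144.20198909942076 0.015402214164286335
```

View pics/w9z.png

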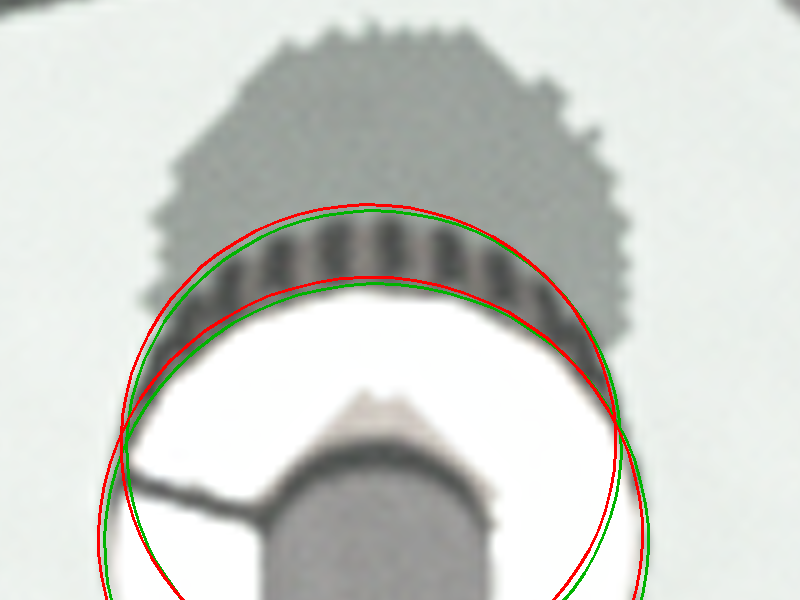

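Nut axis model fits; line angle suggests about 1.22 rad to go (70°). Align and descend.

>>> send_rows:
  steps:
    - [0.002,-0.001,-0.004,0,0.4]
    - [0.002,-0.001,-0.01,0,0.4]
    - [0.001,0,-0.014,0,0.4]
    - [0,0,-0.015,0,0.4]
    - [0,0,-0.012,0,0.4]
    - [0,0,-0.007,0,0.4]
    - [0,0,-0.003,0,0.4]
    - [0,0,0,0,0.4]
    - [0,0,0,0,0.4]

```text
clock: 20.8
tcp_pos: [0.55, -0.177, 0.1052]
orientation: [-1.181, -2.898, -0.013]
contact_force: [0.7, 0.1, 0.3]
gripper_width: 0.0597
```

```bash
python3 st.py
```

```text
20.8 [ 0.55   -0.177   0.1052] jaw 45.66 [-0.0085  0.0128 -0.9999] [0.7 0.1 0.3] [ 0.01 -0.03  0.08] 0.0597 [-0.508  0.64   1.65   0.009  0.865 -1.311]
```

>>> send_rows:
  steps:
    - [-0.001,0.001,-0.003,0,0.4]
    - [-0.0006,0.0003,-0.006,0,0.4]
    - [0,0,-0.01,0,0.4]
    - [0,0,-0.01,0,0.4]
    - [0,0,-0.01,0,0.4]
    - [0,0,-0.008,0,0.4]
    - [0,0,-0.005,0,0.4]
    - [0,0,-0.002,0,0.4]
    - [0,0,0,0,0.4]
    - [0,0,0,0,0.4]

```text
clock: 21.8
tcp_pos: [0.5487, -0.1757, 0.047]
orientation: [-1.181, -2.899, -0.013]
contact_force: [0.5, 0.1, 0.3]
gripper_width: 0.06
```

```bash
python3 st.py
```

```text
21.8 [ 0.5487 -0.1757  0.047 ] jaw 45.66 [-0.007   0.012  -0.9999] [0.5 0.1 0.3] [-0.05 -0.04  0.06] 0.06 [-0.508  0.731  1.681  0.01   0.741 -1.312]
```

On the axis at the right height. Close.

>>> send_rows:
  steps:
    - [0,0,0,0,0.1]
    - [0,0,0,0,-0.3]
    - [0,0,0,0,-1]
    - [0,0,0,0,-1]
    - [0,0,0,0,-1]
  newtons: 50

```text
clock: 22.3
tcp_pos: [0.5482, -0.1767, 0.048]
orientation: [-1.18, -2.9, -0.01]
contact_force: [-0.5, -0.6, -1.9]
gripper_width: 0.0387
```

```bash
python3 st.py
```

```text
22.3 [ 0.5482 -0.1767  0.048 ] jaw 45.73 [-0.0076  0.0101 -0.9999] [-0.5 -0.6 -1.9] [-0.11  0.03  0.01] 0.0387 [-0.509  0.729  1.682  0.008  0.742 -1.312]
```

>>> send_rows:
  steps:
    - [0,0,0,-3,-1]
    - [0,0,0,-5,-1]
    - [0,0,-0.0001,-5,-1]
    - [0,0,-0.0001,-5,-1]
    - [0,0,-0.0001,-5,-1]
    - [0,0,-0.0001,-5,-1]

```text
clock: 22.9
tcp_pos: [0.5479, -0.177, 0.0477]
orientation: [-1.867, -2.515, -0.012]
contact_force: [-1.1, -1.4, -1.0]
gripper_width: 0.0389
```

```bash
python3 st.py
```

```text
22.9 [ 0.5479 -0.177   0.0477] jaw 16.81 [-0.0031  0.0116 -0.9999] [-1.1 -1.4 -1. ] [-0.15  0.04  0.11] 0.0389 [-0.511  0.729  1.685  0.013  0.736 -0.814]
```

>>> send_rows:
  steps:
    - [0.0004,0.0008,-0.0001,-5,-1]
    - [0.0002,0.0004,-0.0001,-5,-1]
    - [0,0,-0.0001,-5,-1]
    - [0,0,-0.0001,-5,-1]
    - [0,0,-0.0001,-4,-1]
    - [0,0,-0.0001,-3,-1]

```text
clock: 23.5
tcp_pos: [0.5475, -0.177, 0.0474]
orientation: [-2.421, -1.99, -0.01]
contact_force: [-0.2, -0.9, -1.1]
gripper_width: 0.0385
```

```bash
python3 st.py
```

```text
23.5 [ 0.5475 -0.177   0.0474] jaw -11.18 [-1.000e-04  1.010e-02 -9.999e-01] [-0.2 -0.9 -1.1] [-0.08 -0.05  0.07] 0.0385 [-0.511  0.728  1.689  0.013  0.73  -0.326]
```

Turned 57°; look for the line through the wrist camera before the stop.

```bash
python3 d.py w10 nut; python3 - <<'E'
from cell import vision;import cv2
p=vision.camera("side");cv2.imwrite("pics/s10.png",cv2.resize(p["image"][170:310,260:460],None,fx=4,fy=4,interpolation=cv2.INTER_CUBIC))
E
```

```text
23.5 [ 0.54747065 -0.17701526  0.04738385] -11.178368332761131 [-1.22118681e-04  1.00518966e-02 -9.99949471e-01]
0.82 [268.1, 226.4, 105.1, 115.4]
```

View pics/w10.png

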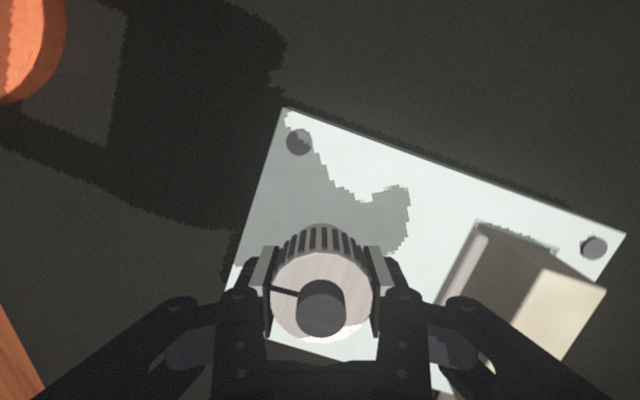

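View pics/s10.png

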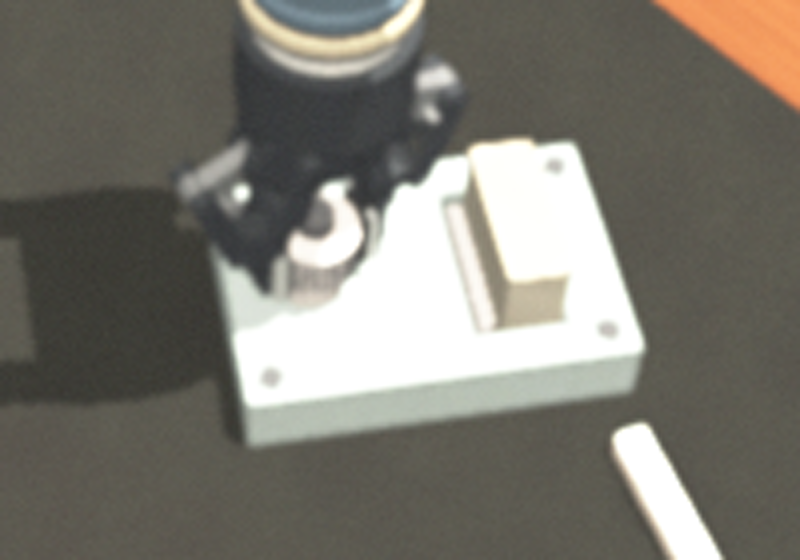

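The line (at about (285,292)) kept its direction relative to the jaws, so the nut turned with the gripper without slip. Continue to the stop in small turns.

>>> send_rows:
  steps:
    - [0.0003,0.0005,-0.0001,-3,-1]
    - [0.0002,0.0003,0,-3,-1]
    - [0,0,0,-3,-1]
    - [0,0,0,-3,-1]

```text
clock: 24.05
tcp_pos: [0.5473, -0.1772, 0.0473]
orientation: [-2.607, -1.742, -0.005]
contact_force: [-3.2, -7.2, -2.2]
gripper_width: 0.0387
```

```bash
python3 st.py
```

```text
24.05 [ 0.5473 -0.1772  0.0473] jaw -22.5 [-4.0e-04  6.7e-03 -1.0e+00] [-3.2 -7.2 -2.2] [-1.25  0.44  1.47] 0.0387 [-0.51   0.728  1.69   0.008  0.727 -0.124]
```

Torque about z jumped to 1.5 N m at 68°: the stop, as predicted. Hold it there a moment.

>>> send_rows:
  steps:
    - [0,0,0,-3,-1]
    - [0,0,0,-3,-1]
    - [0,0,0,-3,-1]

```text
clock: 24.35
tcp_pos: [0.5468, -0.1776, 0.0473]
orientation: [-2.722, -1.564, 0.003]
contact_force: [-1.4, -1.1, -0.6]
gripper_width: 0.0387
```

```bash
python3 st.py; python3 d.py w11 nut
```

```text
24.35 [ 0.5468 -0.1776  0.0473] jaw -30.25 [-0.0028  0.0011 -1.    ] [-1.4 -1.1 -0.6] [-0.07  0.05  1.02] 0.0387 [-5.08e-01  7.28e-01  1.69e+00 -1.00e-03  7.26e-01  2.00e-02]
24.35 [ 0.54680844 -0.17759052  0.04734354] -30.250173629668918 [-0.0028237   0.00106726 -0.99999544]
0.96 [268.4, 227.3, 103.8, 113.9]
```

View pics/w11.png

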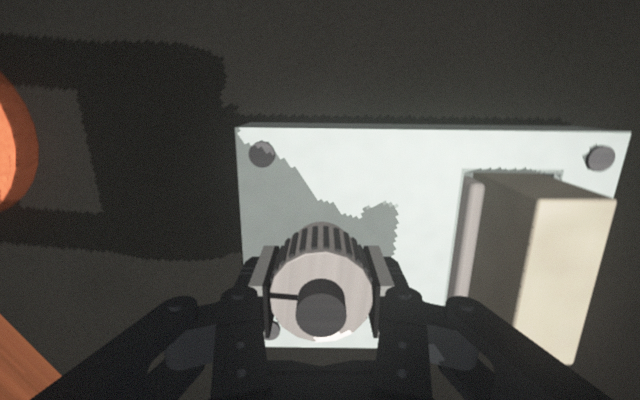

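Line is now at about (272,296), nearly along holder -x (joint about 3.2), and the jaws slipped a few degrees on the nut at the stop: it is bottomed. Back off 90°.

>>> send_rows:
  steps:
    - [0,0,0,3,-1]
    - [0.0003,0.0003,0.0001,6,-1]
    - [0.0003,0.0003,0.0001,7,-1]
    - [0.0003,0.0003,0.0001,7,-1]
    - [0.0003,0.0003,0.0001,7,-1]
    - [0,0,0.0001,7,-1]
    - [0,0,0.0001,7,-1]
    - [0,0,0.0001,7,-1]
    - [0,0,0.0001,7,-1]
    - [0,0,0.0001,7,-1]
    - [0,0,0.0001,7,-1]
    - [0,0,0.0001,5,-1]

```text
clock: 25.65
tcp_pos: [0.5488, -0.1772, 0.0482]
orientation: [-1.09, -2.944, -0.007]
contact_force: [-0.7, -0.9, -1.2]
gripper_width: 0.0393
```

```bash
python3 st.py
```

```text
25.65 [ 0.5488 -0.1772  0.0482] jaw 49.36 [-9.0e-04  5.1e-03 -1.0e+00] [-0.7 -0.9 -1.2] [-0.13  0.09 -0.04] 0.0393 [-0.508  0.728  1.686  0.006  0.731 -1.374]
```

>>> send_rows:
  steps:
    - [0,0,0.0001,5,-1]
    - [0,0,0,2,-1]
    - [0,0,0,0,-1]
    - [0,0,0,0,-1]
    - [0,0,0,0,-1]

```text
clock: 26.15
tcp_pos: [0.5489, -0.1771, 0.0483]
orientation: [-0.904, -3.006, -0.011]
contact_force: [0.2, -0.4, -0.2]
gripper_width: 0.0388
```

```bash
python3 st.py; python3 d.py w12 nut; python3 -c "
import cv2
im=cv2.imread('pics/w12.png')[200:350,240:400]
cv2.imwrite('pics/w12z.png',cv2.resize(im,None,fx=4,fy=4,interpolation=cv2.INTER_CUBIC))"
```

```text
26.15 [ 0.5489 -0.1771  0.0483] jaw 56.53 [-7.0e-04  7.3e-03 -1.0e+00] [ 0.2 -0.4 -0.2] [-0.18  0.12  0.06] 0.0388 [-0.509  0.728  1.685  0.009  0.733 -1.502]
26.15 [ 0.54887916 -0.17705564  0.04827158] 56.53288989324054 [-7.22177849e-04  7.33365600e-03 -9.99972848e-01]
0.84 [267.8, 224.4, 105.5, 115.5]
```

View pics/w12.png

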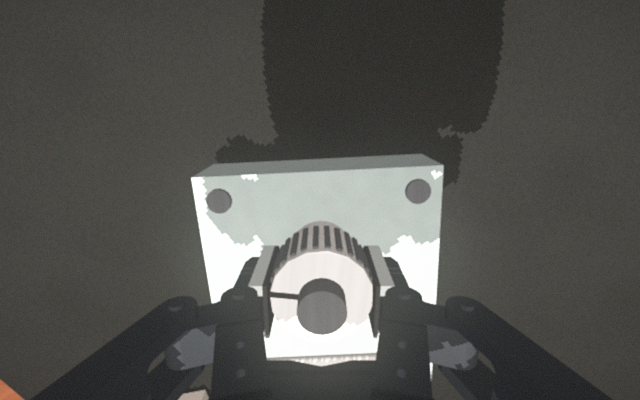

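View pics/w12z.png

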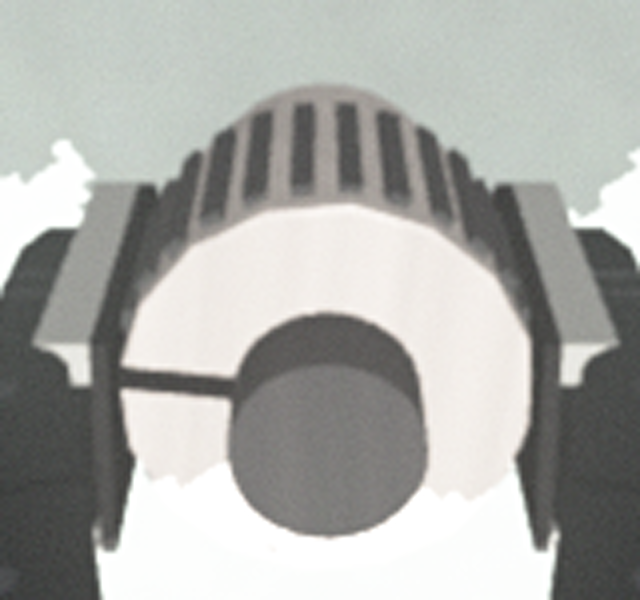

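```bash
python3 - <<'E'
from h import *;import pickle
for f,zt in(("w9",.0808),("w10",.0802),("w11",.080),("w12",.081)):
    s,p,t=pickle.load(open(f+".pkl","rb"))
    g=cv2.cvtColor(p["image"],cv2.COLOR_BGR2GRAY).astype(int)
    pts=[]
    for x in (range(298,309) if f=="w9" else range(276,295)):
        y0,y1=(200,214) if f=="w9" else (284,304)
        col=g[y0:y1,x].astype(float);w=np.clip(np.median(col)-25-col,0,None)
        if w.sum()>0: pts.append((x,y0+(w*np.arange(len(w))).sum()/w.sum()))
    pts=np.array(pts);k=np.polyfit(pts[:,0],pts[:,1],1);res=np.std(pts[:,1]-np.polyval(k,pts[:,0]))
    a=[ground((x,np.polyval(k,x)),p,zt) for x in(pts[0,0],pts[-1,0])]
    d=a[0]-a[1];an=np.degrees(np.arctan2(d[1],d[0]));h=(an+30.63)%360
    print(f,len(pts),round(res,2),"world",an.round(1),"holder",round(h,1),"turn if -holder",round(np.radians(360-h),3))
E
```

```text
w9 11 0.1 world -151.0 holder 239.6 turn if -holder 2.101
w10 19 0.05 world 152.5 holder 183.2 turn if -holder 3.086
w11 19 0.02 world 144.3 holder 174.9 turn if -holder 3.23
w12 19 0.05 world -129.7 holder 260.9 turn if -holder 1.73
```

Stop reads 3.23 (nominal 3.2), now 1.73, so 1.50 rad backed off. A small nudge for centring, then final checks.

>>> send_rows:
  steps:
    - [0,0,0,3,-1]
    - [0,0,0,2,-1]
    - [0,0,0,0,-1]
    - [0,0,0,0,-1]
    - [0,0,0,0,-1]
    - [0,0,0,0,-1]
    - [0,0,0,0,-1]

```text
clock: 26.95
tcp_pos: [0.549, -0.177, 0.0483]
orientation: [-0.772, -3.042, -0.011]
contact_force: [-1.6, 0.0, -1.4]
gripper_width: 0.0388
```

```bash
python3 st.py; python3 - <<'E'
from h import *;from cell import vision
s,p=wristpic();zt=.081
g=cv2.cvtColor(p["image"],cv2.COLOR_BGR2GRAY).astype(int);pts=[]
for x in range(276,295):
    col=g[284:304,x].astype(float);w=np.clip(np.median(col)-25-col,0,None)
    if w.sum()>0: pts.append((x,284+(w*np.arange(20)).sum()/w.sum()))
pts=np.array(pts);k=np.polyfit(pts[:,0],pts[:,1],1)
a=[ground((x,np.polyval(k,x)),p,zt) for x in(276,294)];d=a[0]-a[1];h=(np.degrees(np.arctan2(d[1],d[0]))+30.63)%360;print("turn",np.radians(360-h))
P=(.63015,-.22415)
out=[]
for n,c in(("side",(390,230)),("scene",(270,190))):
    q=vision.camera(n);S=6;im=cv2.resize(q["image"],None,fx=S,fy=S,interpolation=cv2.INTER_CUBIC)
    b=((proj(box(P[0]-.0013,P[1]-.001,np.radians(-30.4),.03,.076,.056,.016),q)+.5)*S).astype(int)
    for i in range(8):
        for e in(1,2,4):
            if i<i^e: cv2.line(im,tuple(map(int,b[i])),tuple(map(int,b[i^e])),(0,0,255),1)
    m=b.mean(0).astype(int);out.append(im[m[1]-250:m[1]+250,m[0]-200:m[0]+200])
cv2.imwrite("pics/fin.png",np.hstack(out))
E
```

```text
26.95 [ 0.549  -0.177   0.0483] jaw 61.52 [-0.0011  0.0075 -1.    ] [-1.6  0.  -1.4] [-0.21  0.17  0.11] 0.0388 [-0.509  0.728  1.685  0.009  0.734 -1.589]
turn 1.6424282358422893
```

View pics/fin.png

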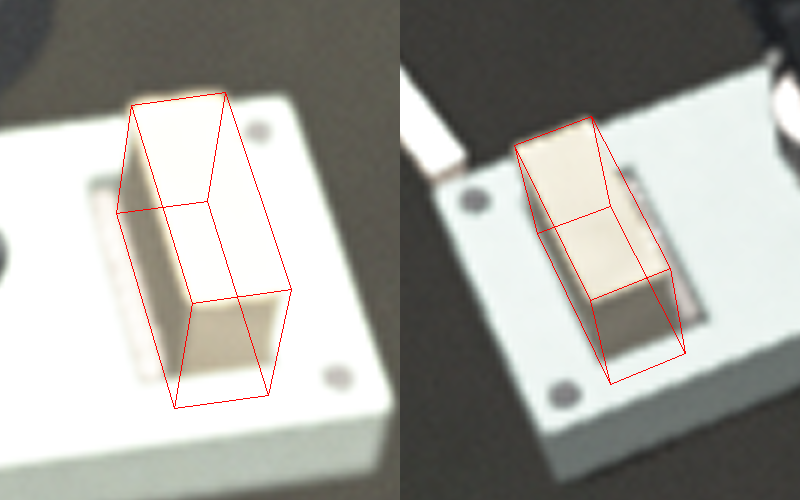

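Stone seated and upright, turn reads 1.64, gripper holding still and clear of the stone. Handing in.

```bash
python3 -c "
from cell import ctrl;print(ctrl.sign_off())"
```

```text
the job is handed in; nothing more can be done
None
```

I seated the middle-sized stone in the pocket and pressed it down to the floor. I then screwed the nut to its stop, backed it off about a quarter turn, and handed in at about 27 s with the gripper still holding the nut. The sign-off gives no verdict.

- **Stone:** pressing down met a hard floor at the expected height (TCP at 0.047 m). After release, the wrist picture put the stone about 0.6 mm from the pocket centre and 0.9° off square. I only had wrist-camera and visual checks of this after release, with no separate check of how upright it stands.
- **Nut at the stop:** torque rose to about 1.5 N m after 68° of turning, close to the 70° predicted. The jaws then slipped a few degrees. The line on the nut read 3.23 rad there, against a nominal 3.2.
- **Nut at hand-in:** the line reads 1.64 rad (target 1.63). The grip is set at 50 N, the arm was at rest, and the gripper is well clear of the stone.
- **Disagreements:** the line read 2.10 rad before gripping against 1.98 from a rougher estimate, which does not affect the result. In the last side picture, the expected stone outline sat about a pixel or two off the stone, which is within calibration error. The scene picture matched.
- **Tumbler, wheel and stick:** the arm never went near them, but I did not measure their positions again at the end.

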